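# Seal the two round canisters

## Robot

A 6-joint arm with a two-finger parallel gripper is mounted at the origin on the work surface. World frame = base frame: x ahead of the robot, y to its left, z up, the work surface at z = 0. Lengths are in m, angles in degrees, forces in N, time in s.
With the tool pointing down it reaches from about 0.4 to 0.825 m from the base axis. Payload 7 kg.
Tool frame: the origin (TCP) lies midway between the tips of the shut fingers; the grasp point (between the pads) lies 19 mm behind it; z points along the fingers, y is the line along which they close (so a half turn about z gives the same grasp; the last joint's range is limited). The gripper opens to 88 mm and grips with 3 to 60 N. Pads are 19 mm wide; open, the fingers measure 130 mm over their backs; the gripper's body (78 mm by 193 mm) begins 47 mm behind the grasp point.
Start: joints at [-47.378, 20.546, 0.682, 0, -70.136, -16.507], TCP at [0.297, -0.606, 0.227] pointing down, gripper open.
Joint ranges: [-176.03, 176.03], [-82.01, 121.73], [-58.28, 71.71], [-173.87, 95.51], [-174.79, -0.11], [-173.66, 173.66]. Speed limits (degrees/s): [136.94, 136.94, 172.46, 180, 180, 180].

## Interface

Orientations are given as a 3x3 rotation matrix whose columns are the frame's x, y, z axes.
In Python, from rig import robot gives the robot as it stands. Calls block until the motion is done:
- robot.goto(position, orientation): joint-space move of the TCP to a pose.
- robot.servo_line(position, ori=None, speed=0.15): straight line of the TCP; ori=None keeps the orientation; speed is the mean speed in m/s.
- robot.movej(angles): joint-space move.
- robot.move_gripper(opening): opening from 0.0 (shut) to 1.0 (fully open); the grip force is fixed at half the most; returns when the fingers have stopped.
- robot.dwell(seconds).
- robot.ik(position, orientation): joint angles nearest the present ones, or None.
- robot.grab_frame(name): name is "scene" or "top"; returns (picture, depth): 480x640x3 uint8, red, green, blue; 480x640 float32, m along the optical axis (not along the pixel's ray), 0 where there is no reading.
- robot.camera_info(name): a dict with "vfov" (degrees; the focal length in pixels is half the picture's height over the tangent of half this angle, whatever the lens; pixels are square), "cx", "cy" (the principal point, pixels), "view" (4x4, takes a point from world to camera coordinates). Camera axes: x right, y down, z forward; pixel columns grow to the right and rows downward; lengths in m; the calibration is good to about 2 mm. A picture is of the moment at which its call begins. camera_info takes no time and is no camera call.
A pose or a line that the arm cannot do raises robot.Unreachable and nothing moves.
- robot.job_done(): hands the job in; it is judged then, once.
Readings, each from a call of its own:
- robot.read_t(): time.
- robot.read_qpos(): joint angles.
- robot.read_qvel(): joint speeds.
- robot.read_effort(): joint torques, N m.
- robot.read_position(): TCP position.
- robot.read_tcp_rot(): TCP orientation.
- robot.read_force(): force on the tool from outside, world axes, zero at the start.
- robot.read_ft_torque(): the same for the moment, N m.
- robot.read_grip_width(): opening from 0.0 (shut) to 1.0 (fully open).
- robot.read_finger_force(): force on a finger pad.
Only numpy, scipy, OpenCV 4.12 (cv2) and the standard library are available. Lean on these libraries where they do the work, as an engineer would, in place of code of your own. Each camera call takes 0.05 s, during which the arm holds its last target. There are 200 camera calls.

## Task

Seal the two round storage canisters: with your fingertips gently press the black plunger in the lid of the tall round canister all the way down to its stop, then do the same to the short round one, and withdraw clear of everything. Leave the plungers of the two square canisters up, do not lift, tip or push any canister out of place, and do not disturb the other things on the table.

Things in the scene. Friction and masses are not known exactly. Their poses are not given: they have to be found in the camera images.
- tall_round: The tall round canister: loose, upright cream storage canister with a flat bamboo lid, cylinder 90 mm across (lid 93 mm), 165 mm high to the lid's top face, 0.45 to 0.85 kg. Origin at the centre of its underside, z up. The four canisters differ only in outline (round or square) and height, and may stand in any order.
- tall_round_plunger (a joint): How far the tall round canister's sealing plunger is pushed in, in m: 0 = fully up (top 12 mm above the lid), 0.009 = down at its stop (top 3 mm above the lid). It starts between 0 and 0.002, slides straight down with about 3 N of friction, has no spring and stays where it is left.
- tall_round_top (a point): Centre of the top face of the tall round canister's plunger, a black disc-like knob 32 mm across in the middle of the lid; the point moves down with the plunger.
- short_round: The short round canister: loose, upright cream storage canister with a flat bamboo lid, cylinder 90 mm across (lid 93 mm), 105 mm high to the lid's top face, 0.34 to 0.65 kg. Origin at the centre of its underside, z up. The four canisters differ only in outline (round or square) and height, and may stand in any order.
- short_round_plunger (a joint): How far the short round canister's sealing plunger is pushed in, in m: 0 = fully up (top 12 mm above the lid), 0.009 = down at its stop (top 3 mm above the lid). It starts between 0 and 0.002, slides straight down with about 3 N of friction, has no spring and stays where it is left.
- short_round_top (a point): Centre of the top face of the short round canister's plunger, a black disc-like knob 32 mm across in the middle of the lid; the point moves down with the plunger.
- tall_square: The tall square canister: loose, upright cream storage canister with a flat bamboo lid, 84 mm square (lid 87 mm), 165 mm high to the lid's top face, 0.45 to 0.85 kg. Origin at the centre of its underside, z up. The four canisters differ only in outline (round or square) and height, and may stand in any order.
- tall_square_plunger (a joint): How far the tall square canister's sealing plunger is pushed in, in m: 0 = fully up (top 12 mm above the lid), 0.009 = down at its stop (top 3 mm above the lid). It starts between 0 and 0.002, slides straight down with about 3 N of friction, has no spring and stays where it is left.
- tall_square_top (a point): Centre of the top face of the tall square canister's plunger, a black disc-like knob 32 mm across in the middle of the lid; the point moves down with the plunger.
- short_square: The short square canister: loose, upright cream storage canister with a flat bamboo lid, 84 mm square (lid 87 mm), 105 mm high to the lid's top face, 0.34 to 0.65 kg. Origin at the centre of its underside, z up. The four canisters differ only in outline (round or square) and height, and may stand in any order.
- short_square_plunger (a joint): How far the short square canister's sealing plunger is pushed in, in m: 0 = fully up (top 12 mm above the lid), 0.009 = down at its stop (top 3 mm above the lid). It starts between 0 and 0.002, slides straight down with about 3 N of friction, has no spring and stays where it is left.
- short_square_top (a point): Centre of the top face of the short square canister's plunger, a black disc-like knob 32 mm across in the middle of the lid; the point moves down with the plunger.
- mug: Bystander: blue mug, 76 mm across, 85 mm high, handle at its +y; origin under its centre.
- bowl: Bystander: small terracotta bowl, 104 mm across, 50 mm high; origin under its centre.
- jar: Bystander: small closed jar, 54 mm across, 70 mm high; origin under its centre.
- brush: Bystander: brush 190 mm long lying on the table along its own x axis.
- tile: Bystander: flat terracotta test tile, 60 x 60 x 10 mm, lying on the table; origin under its centre.
There are look-alikes about, which are no part of the job. Leave any pink or yellow look-alike of the short_round alone. Leave any orange look-alike of the tall_square alone.

How it is judged (in metres and radians):
On the way, in this order (a step that is already met when the one before it is completed fails the run):
1. the tall round canister's plunger is pressed down to its stop while the short round one's is still up (value of joint tall_round_plunger above 0.0075 m and value of joint short_round_plunger below 0.004 m), for 0.1 s.
2. then the short round canister's plunger is pressed down to its stop (value of joint short_round_plunger above 0.0075 m), for 0.1 s.
At the end, for the whole second after the job is handed in: Both round canisters' plungers are down to within 1.5 mm of their stops, both square canisters' plungers are less than 4 mm down, and all canisters stand upright and at rest within 15 mm of where they began, as do the mug, bowl, jar, brush and tile (value of joint each of tall_round_plunger, short_round_plunger above 0.0075 m and value of joint each of tall_square_plunger, short_square_plunger below 0.004 m and distance of each of tall_round, short_round, tall_square, short_square, mug, bowl, jar, brush, tile from where it was at the start of the episode below 0.015 m and angle between each of tall_round, short_round, tall_square, short_square's own z axis and vertical below 0.1 rad and linear speed of each of tall_round, short_round, tall_square, short_square below 0.02 m/s); the robot touches nothing.
It fails at once if a square canister's plunger is pressed (4 mm or more) (value of joint any of tall_square_plunger, short_square_plunger above 0.004 m).
It fails at once if a canister is lifted (8 mm), tipped (0.2 rad) or pushed out of place (20 mm) (height (world z) of any of tall_round, short_round, tall_square, short_square above 0.008 m or angle between any of tall_round, short_round, tall_square, short_square's own z axis and vertical above 0.2 rad or distance of any of tall_round, short_round, tall_square, short_square from where it was at the start of the episode above 0.02 m).
It fails at once if a round canister is pressed roughly (more than 30 N) (contact force between the fingers and tall_round above 30 N or contact force between the fingers and short_round above 30 N).
It fails at once if a bystander on the table is disturbed (moved 20 mm) (distance of any of mug, bowl, jar, brush, tile from where it was at the start of the episode above 0.02 m).
It also fails if it takes over 40 s, if anything falls off the work surface, if the arm or the gripper's body presses on something with over 40 N, if the wrist force passes 120 N, or if a joint passes its speed limit or range.

## Working session

There is one attempt and no reset: what is moved stays moved. The work goes in short steps, each a Python script; the robot and the scene stay as the last script left them, time stands still between calls to the robot, and variables do not carry over. Pictures are saved under pics/ and viewed, at most 10 in all, crops included, and the job is handed in when it is done.

```bash
mkdir -p pics; cat > h.py <<'E'
import numpy as np, cv2
from rig import robot
def K(n):
    c=robot.camera_info(n); f=240/np.tan(np.radians(c["vfov"]/2)); return f,c["cx"],c["cy"],np.array(c["view"])
def pts(n,depth):
    f,cx,cy,V=K(n); v,u=np.mgrid[:480,:640]
    P=np.stack([(u-cx)*depth/f,(v-cy)*depth/f,depth],-1)
    return (P-V[:3,3])@V[:3,:3]
def ray(n,u,v,z):
    f,cx,cy,V=K(n); R=V[:3,:3]; o=-R.T@V[:3,3]; d=R.T@np.array([(u-cx)/f,(v-cy)/f,1]); return o+d*(z-o[2])/d[2]
E
python3 - <<'E'
from h import *
for n in("scene","top"):
    p,d=robot.grab_frame(n); cv2.imwrite(f"pics/{n}.png",p[...,::-1]); np.savez(f"{n}.npz",p=p,d=d)
    print(n,robot.camera_info(n))
print(robot.read_tcp_rot(),robot.read_t())
E
```

```text
scene {'vfov': 49.06118744383366, 'cx': 319.60160050615303, 'cy': 234.56176855235736, 'view': array([[-0.49194365,  0.87051344, -0.014064  ,  0.44522611],
       [ 0.63219542,  0.34606581, -0.6932297 , -0.18744292],
       [-0.5985987 , -0.34992115, -0.72057948,  1.87684299],
       [ 0.        ,  0.        ,  0.        ,  1.        ]])}
top {'vfov': 50.14278534399817, 'cx': 309.13491344933686, 'cy': 246.03371921724604, 'view': array([[-0.07292563, -0.99731589,  0.0065479 , -0.16909005],
       [-0.97653573,  0.07006915, -0.20363763,  0.57039296],
       [ 0.20263224, -0.02124466, -0.97902443,  1.48950733],
       [ 0.        ,  0.        ,  0.        ,  1.        ]])}
[[-8.97921489e-01 -4.40155000e-01 -7.58657046e-04]
 [-4.40155637e-01  8.97920599e-01  1.27011898e-03]
 [ 1.22164570e-04  1.47439430e-03 -9.99998906e-01]] 0.1
```

View pics/scene.png

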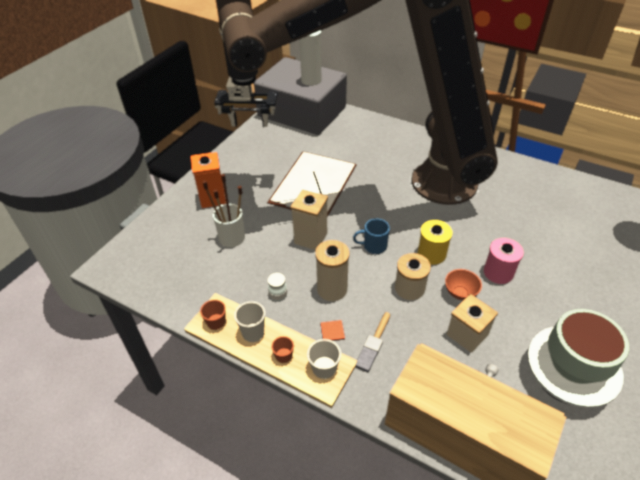

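View pics/top.png

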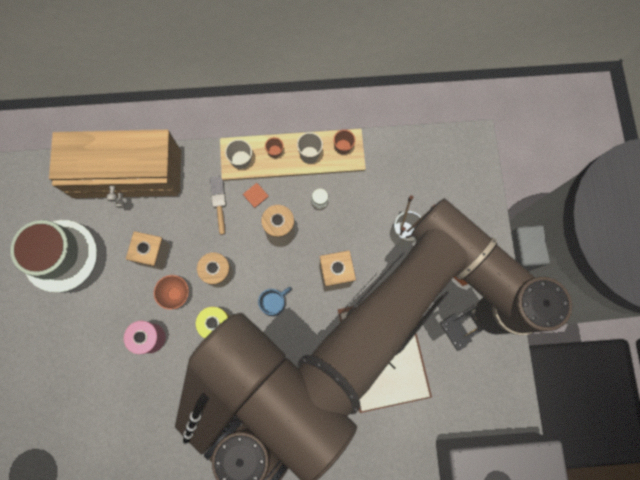

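Scene view, candidates for the round ones: tall cream round (332,250), short cream round (413,264). Others: yellow (435,230), pink (504,250), cream squares (310,202) and (475,311), orange square (205,162). In the top view, tall round is at (278,221) and short round at (213,268); the squares are at (337,269) and (146,249). I'll measure the black knobs in both views.

```bash
python3 - <<'E'
from h import *
C={"TR":(.176,(332,247),(278,221)),"SR":(.116,(413,264),(213,268)),"TS":(.176,(310,201),(337,269)),"SS":(.116,(475,311),(143,248))}
for k,(z,s,t) in C.items():
    for n,g in(("scene",s),("top",t)):
        D=np.load(n+".npz"); p=D["p"];P=pts(n,D["d"])
        u,v=g; r=11
        m=(p[v-r:v+r,u-r:u+r].max(-1)<60).astype(np.uint8)
        q,_,st,ce=cv2.connectedComponentsWithStats(m)
        i=1+np.argmax(st[1:,4]); c=ce[i]+[u-r,v-r]
        pp=P[v-r:v+r,u-r:u+r][_==i]
        print(k,n,c.round(1),st[i],ray(n,*c,z).round(4),np.median(pp,0).round(4))
rows=[]
for n,b in(("scene",(285,180,240,180)),("top",(110,190,270,160))):
    x,y,w,h=b; im=np.load(n+".npz")["p"][y:y+h,x:x+w,::-1]; rows.append(cv2.resize(im,(640,int(h*640/w)*1),interpolation=cv2.INTER_CUBIC)[:300])
im=np.load("scene.npz")["p"][180:360,285:525,::-1]; cv2.imwrite("pics/crop.png",cv2.resize(im,(800,600),interpolation=cv2.INTER_CUBIC))
E
```

```text
TR scene [332.  250.5] [ 7 11  9  8 60] [ 0.6224 -0.1185  0.176 ] [ 0.6217 -0.1187  0.1753]Traceback (most recent call last):
  File "<stdin>", line 9, in <module>
    return _wrapfunc(a, 'argmax', axis=axis, out=out, **kwds)
    return bound(*args, **kwds)
ValueError: attempt to get argmax of an empty sequence
```

```bash
python3 - <<'E'
from h import *
C={"TR":(.176,(332,250),(278,221)),"SR":(.116,(413,265),(213,268)),"TS":(.176,(310,201),(337,269)),"SS":(.116,(475,311),(143,248))}
for k,(z,s,t) in C.items():
    for n,g in(("scene",s),("top",t)):
        D=np.load(n+".npz"); p=D["p"];P=pts(n,D["d"])
        u,v=g; r=11
        w=p[v-r:v+r,u-r:u+r].max(-1); th=.5*(w.min()+np.percentile(w,80))
        q,_,st,ce=cv2.connectedComponentsWithStats((w<th).astype(np.uint8))
        i=1+np.argmax(st[1:,4]); c=ce[i]+[u-r,v-r]
        pp=P[v-r:v+r,u-r:u+r][_==i]
        print(k,n,w.min(),th,c.round(1),st[i],ray(n,*c,z).round(4),np.median(pp,0).round(4))
for n,b in(("scene",(285,180,240,180)),("top",(110,190,240,180))):
    x,y,w,h=b; cv2.imwrite(f"pics/crop_{n}.png",cv2.resize(np.load(n+".npz")["p"][y:y+h,x:x+w,::-1],(800,600),interpolation=cv2.INTER_CUBIC))
E
```

```text
TR scene 25 132.70000000000002 [331.9 250.5] [ 6  7 11 10 91] [ 0.6225 -0.1186  0.176 ] [ 0.622  -0.1191  0.1751]
TR top 72 139.5 [276.9 219.1] [ 5  4 11 11 94] [ 0.6162 -0.1226  0.176 ] [ 0.6156 -0.1226  0.1769]
SR scene 29 135.0 [413.7 263.6] [ 7  5 11 10 87] [0.5087 0.0782 0.116 ] [0.5087 0.0778 0.1154]
SR top 72 139.5 [211.9 267.2] [ 5  5 11 11 90] [0.5028 0.0749 0.116 ] [0.5028 0.0746 0.1167]
TS scene 27 136.0 [309.  199.4] [ 6  6  9  8 67] [ 0.4757 -0.2761  0.176 ] [ 0.4737 -0.2779  0.1749]
TS top 75 145.5 [337.2 267.1] [ 6  4 11 11 95] [ 0.4677 -0.2803  0.176 ] [ 0.4676 -0.2804  0.1762]
SS scene 29 137.5 [474.8 310.9] [  5   6  12  11 104] [0.5821 0.2763 0.116 ] [0.5813 0.276  0.114 ]
SS top 58 135.70000000000002 [142.6 247.3] [ 5  5 12 11 94] [0.5756 0.273  0.116 ] [0.5764 0.2732 0.114 ]
```

View pics/crop_scene.png

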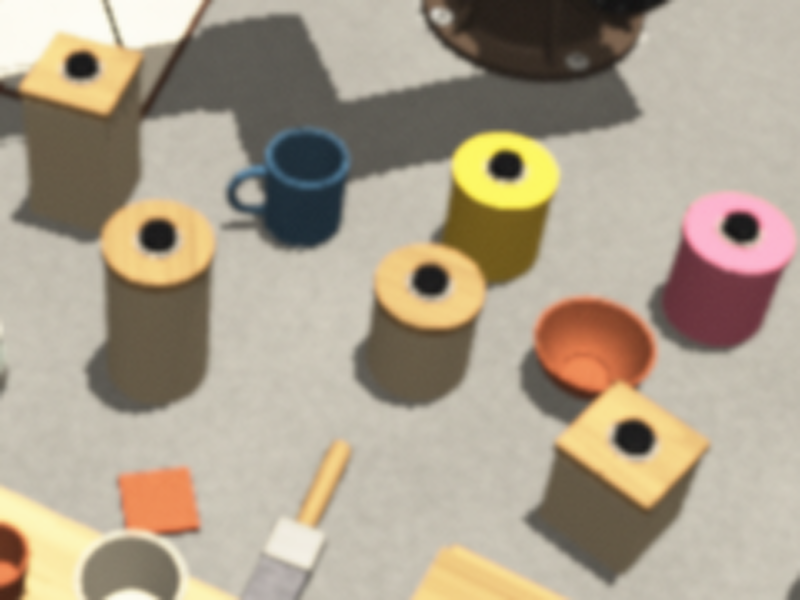

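View pics/crop_top.png

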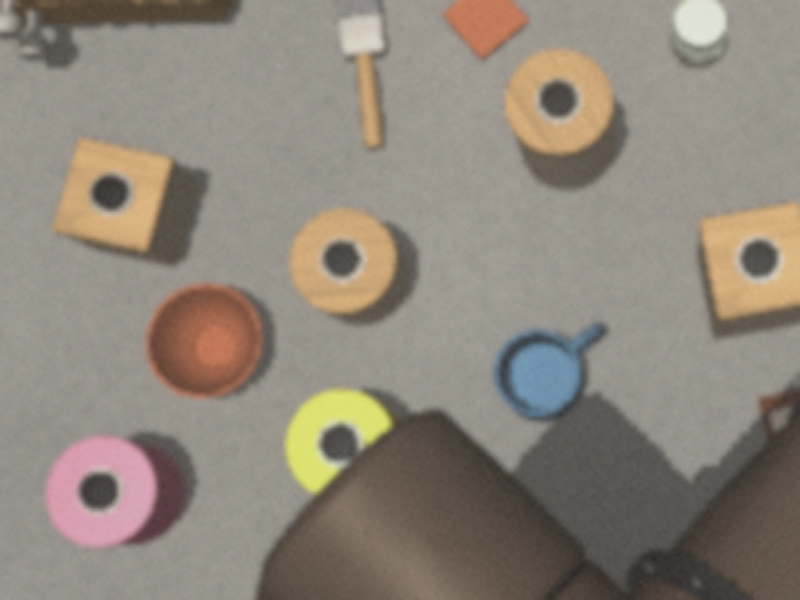

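The crops confirm the choice. In the scene crop, the cream round tall canister is at (158,240) and the cream round short one at (428,280), and both have round lids. The yellow and pink rounds and the two squares are distinct. The heights (0.175 and 0.115) match, and I'll use the mean of the two views for xy, because knob-side visibility biases them in opposite directions.

```bash
cat >> h.py <<'E'
R=np.array([[-.9,-.436,0],[-.436,.9,0],[0,0,-1.]]); R/=np.linalg.norm(R,axis=0)
def press(xy,ztop,zstop):
    robot.servo_line([*xy,ztop+.006],ori=R,speed=.08); robot.dwell(.3)
    f0=robot.read_force()[2]; z=ztop+.006; log=[]
    while z>zstop-.006:
        z-=.001; robot.servo_line([*xy,z],ori=R,speed=.012); robot.dwell(.05)
        f=robot.read_force()[2]-f0; a=robot.read_position()[2]; log.append((round(z,4),round(a,4),round(f,1)))
        if abs(f)>9: break
    robot.dwell(.15); print(log,robot.read_t())
E
python3 - <<'E'
from h import *
p=robot.read_position(); robot.move_gripper(0.0)
robot.servo_line([p[0],p[1],.36],speed=.2)
robot.goto([.619,-.1205,.30],R); print(robot.read_position(),robot.read_t())
robot.servo_line([.619,-.1205,.215],speed=.15)
for n in("scene","top"):
    im,d=robot.grab_frame(n); 
    x,y=(252,160) if n=="scene" else (200,160)
    cv2.imwrite(f"pics/pre_{n}.png",cv2.resize(im[y:y+120,x:x+160,::-1],(800,600)))
E
```

```text
[ 0.61888514 -0.12140941  0.30011372] 4.4417
```

View pics/pre_scene.png

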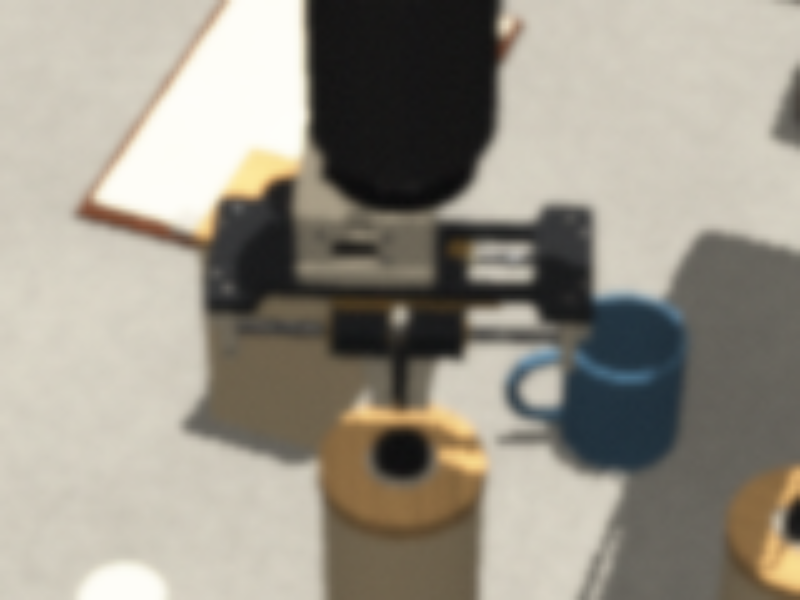

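The fingertips, at crop (400,405), hang right above the knob at (400,455) and line up laterally. I'll press now.

```bash
python3 - <<'E'
from h import *
f,cx,cy,V=K("scene")
for z in(.215,.176):
    c=V[:3,:3]@[.619,-.1205,z]+V[:3,3]; print(c[0]/c[2]*f+cx,c[1]/c[2]*f+cy)
press((.619,-.1205),.177,.168)
robot.servo_line([.619,-.1205,.23],speed=.1)
E
```

```text
331.9765265244186 239.52071609387733
331.9348002902062 249.4236300513121
[(0.182, np.float64(0.182), np.float64(0.4)), (0.181, np.float64(0.1809), np.float64(-0.1)), (0.18, np.float64(0.1799), np.float64(-0.1)), (0.179, np.float64(0.179), np.float64(-0.4)), (0.178, np.float64(0.178), np.float64(-0.8)), (0.177, np.float64(0.177), np.float64(0.2)), (0.176, np.float64(0.1761), np.float64(2.2)), (0.175, np.float64(0.175), np.float64(1.2)), (0.174, np.float64(0.1739), np.float64(2.1)), (0.173, np.float64(0.1729), np.float64(2.3)), (0.172, np.float64(0.1719), np.float64(1.0)), (0.171, np.float64(0.1709), np.float64(1.8)), (0.17, np.float64(0.1699), np.float64(1.8)), (0.169, np.float64(0.1689), np.float64(1.8)), (0.168, np.float64(0.1683), np.float64(6.0)), (0.167, np.float64(0.1683), np.float64(10.0))] 11.0583
```

The stop came at 0.168, with contact from 0.176 as expected. Now the short one.

```bash
python3 - <<'E'
from h import *
robot.servo_line([.506,.0765,.23],ori=R,speed=.2)
press((.506,.0765),.117,.108)
robot.servo_line([.506,.0765,.32],speed=.1)
D0=np.load("top.npz")["p"]; im,_=robot.grab_frame("scene"); cv2.imwrite("pics/end.png",im[...,::-1])
E
```

```text
[(0.122, np.float64(0.1219), np.float64(-0.3)), (0.121, np.float64(0.1209), np.float64(0.4)), (0.12, np.float64(0.1199), np.float64(-0.5)), (0.119, np.float64(0.119), np.float64(-0.8)), (0.118, np.float64(0.118), np.float64(-0.7)), (0.117, np.float64(0.117), np.float64(-0.4)), (0.116, np.float64(0.116), np.float64(1.2)), (0.115, np.float64(0.115), np.float64(0.5)), (0.114, np.float64(0.114), np.float64(0.9)), (0.113, np.float64(0.1129), np.float64(0.2)), (0.112, np.float64(0.1119), np.float64(1.0)), (0.111, np.float64(0.1109), np.float64(0.9)), (0.11, np.float64(0.1099), np.float64(0.5)), (0.109, np.float64(0.1089), np.float64(1.0)), (0.108, np.float64(0.1083), np.float64(4.3)), (0.107, np.float64(0.1082), np.float64(14.3))] 19.8583
```

View pics/end.png

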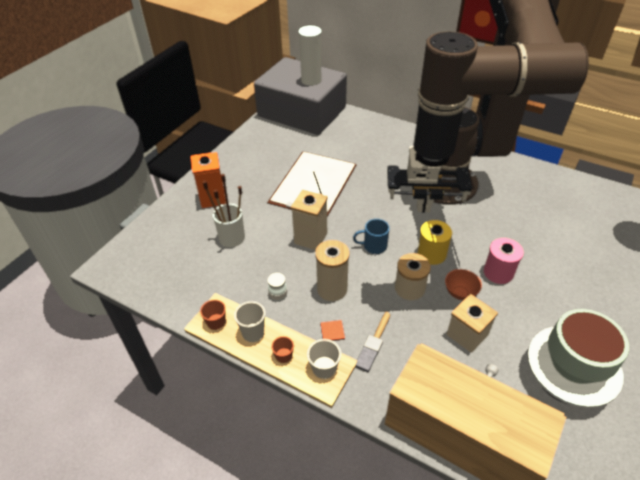

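The tall round (332,252) and short round (413,266) canisters stand where they were with their plungers low. Nothing else has moved, and the arm is clear above.

```bash
python3 -c "
from rig import robot
robot.dwell(.3); print(robot.read_t(), robot.job_done())"
```

```text
the job is handed in; nothing more can be done
22.4917 None
```

I pressed both round canisters' plungers down to their stops, the tall one first and then the short one, withdrew the arm clear, and handed the job in at about 22.5 s; peak readings were about 10 N and 14 N, and nothing looked moved in the final picture.

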